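# Draw the stop bar from its lockable holder and lay it on its rest

### The job

Draw the square bar out of the dark steel holder, where only its end can be gripped, and lay it level and about centred in both saddles of the wooden rest, where only its middle can be. The holder's knob may or may not be locked and looks the same either way: try drawing the bar before touching the knob, and if it stops after a little play, leave it there, turn the knob a quarter turn clockwise and draw again. Do not disturb the loose tin, pliers and polishing block.

Things in the scene. Friction and masses are not known exactly. Their poses are not given: they have to be found in the camera images.
- holder: Dark steel tunnel block fixed to the bench: x +-62.5, y -30 to +44, z 0 to 46 mm, feet 12 mm high out to y = -56 and +70. Origin at bench level under the tunnel's middle. The tunnel runs along x, 26 mm wide, floor at 8 mm, roof at 32 mm, mouth at x = -62.5; the bar is drawn along -x (to the robot's right). A closed back lies 5 mm past the bar's tail. The lock knob stands on the roof.
- knob_top (a point): Centre of the top of the lock knob, 82 mm above the bench, at x = +5, y = +20 mm in the holder: round, fluted, black, 44 mm across, 32 mm tall, upright axis. Its turn cannot be seen; this point does not turn with it. 1.5 rad clockwise seen from above releases it from any locked position. It turns stiffly (0.5 N m), stays where left and has a stop beyond.
- mouth (a point): Centre of the tunnel's mouth, 19 mm above the bench; its x axis points into the tunnel. A bench vice stands fixed nearer the robot than the space before the mouth, about x 0.25 to 0.43, y -0.09 to 0.05 m in the world: keep clear of it.
- bar: Aluminium bar 150 x 24 x 22 mm (x, y, z), 0.2 kg. Origin: underside centre. At start origin at x = -27.5, z = 8 mm in the holder, axes as the holder's, its -x end 40 mm out of the mouth. A 6 mm deep notch in its +y side, x = +17 to +49 mm, takes the lock pin. Locked, it stops after 8 to 28 mm (if barely locked, a firm pull may free it, no harm); free, it slides easily and is out after 110 mm.
- rest: Wooden rest fixed to the bench; the bar lies along its x, either way round. Plate 156 x 54 x 6 mm; two U saddles from 38 to 72 mm either side of the middle, floors 14 mm above the bench, 30 mm wide inside, walls 35 mm high with flared tops; the 76 mm between them is open down to the plate. Origin at bench level under its centre.
- tin: Bystander: loose round tin, 65 mm across, 28 mm high; origin at the centre of its underside.
- pliers: Bystander: loose pliers lying flat, 53 x 153 x 14 mm (x, y, z); origin at the centre of the underside.
- polish_bar: Bystander: loose block of polishing compound, 35 x 86 x 27 mm (x, y, z); origin at the centre of its underside.
Things that resemble listed ones, but are neither listed nor needed, are in the scene too. There is more than one size of the holder; the job needs the larger.

How it is judged:
On the way, in this order (a step that is already met when the one before it is completed fails the run):
1. the bar has been tried: drawn at least 5 mm from home (x of bar in the frame of holder below -0.0325 m), for 0.1 s.
2. the bar is out of the holder (x of bar in the frame of holder below -0.1375 m), for 0.1 s.
At the end, for the whole second after the job is handed in: The bar lies still in both saddles of the rest: its centre within 25 mm of the rest's middle along it and 7 mm across, its underside within 4 mm of the saddle floors, level within 0.08 rad and in line with the rest within 0.15 rad (x of bar in the frame of rest between -0.025 and 0.025 m and y of bar in the frame of rest between -0.007 and 0.007 m and z of bar in the frame of rest between 0.01 and 0.018 m and angle between bar's own z axis and vertical below 0.08 rad and angle between the x axis of bar and the x axis of rest, either way round below 0.15 rad and linear speed of bar below 0.02 m/s); the robot touches nothing.
It fails at once if the holder or its knob was gripped (over 10 N) before the bar had been tried (drawn 4 mm or more from home) (contact force between the fingers and holder above 10 N and x of bar in the frame of holder above -0.0315 m).
It fails at once if a loose bystander was moved more than 20 mm (distance of any of tin, pliers, polish_bar from where it was at the start of the episode above 0.02 m).
It also fails if it takes over 67 s, if anything falls off the work surface, if the arm or the gripper's body presses on something with over 40 N, if the wrist force passes 120 N, or if a joint passes its speed limit or range.

### The arm

A 7-joint arm with a two-finger parallel gripper is mounted at the origin on a cart in front of the work surface, level with it; the furniture and walls round the work are solid. World frame = base frame: x ahead of the robot, y to its left, z up, the work surface at z = 0. Lengths are in m, angles in rad, forces in N, time in s.
With the tool pointing down it reaches from about 0.425 to 0.925 m from the base axis. Payload 6.8 kg.
Tool frame: the origin (TCP) lies at the very end of the fingers, on their centre line; the grasp point (between the pads) lies 19 mm behind it; z points along the fingers, y is the line along which they close (so a half turn about z gives the same grasp; the last joint's range is limited). The gripper opens to 85 mm and grips with 20 to 120 N. Pads are 22 mm wide; open, the fingers measure 114 mm over their backs; the gripper's body (76 mm by 85 mm) begins 54 mm behind the grasp point. The pads swing forward as they close: fully open they stand 13 mm farther back than shut.
Start: joints at [1.044, 0.477, 0.022, 1.555, -0.011, 1.109, -0.083], TCP at [0.275, -0.617, 0.231] pointing down, gripper open.
Joint ranges: [-2.96, 2.96], [-0.34, 2.1], [-1.41, 1.46], [0.24, 2.44], [-1.37, 4.51], [0.17, 1.92], [-2.96, 2.96]. Speed limits (rad/s): [2.39, 2.39, 3.14, 3.14, 3.14, 3.14, 3.14].

### API

Orientations are given as a unit quaternion [w, x, y, z].
In Python, from station import bot gives the robot as it stands. The module is installed in compiled form; this text tells all that it offers.
- The arm moves only by the shell command python3 -m jog 'ROWS' [OPENING] [FORCE]. ROWS is JSON, a list of rows, each a list of 4 numbers: the shift along the tool's x, y, z in cm, then the turn about the tool's z in rad. In form: [[x, y, z, spin], ...]. A call has 1 to 20 rows; each row is the pose to reach, as a shift and turn from the pose commanded when the call began, along the tool's axes at that moment; what a row does not reach only later rows make up. A row lasts 1/12 s, in which the tool goes at most 41.7 mm and 7.16 degrees, less where a joint would pass 70% of its speed; a pose out of reach is approached as far as the arm can. A call with a gripper value outside its range is refused whole. OPENING is the closure, from -1 (fully open) to 1 (shut), set as the call begins (- or left out, the last holds). The fingers move at their own pace and stop on an object; FORCE is the grip in N (left out, the last holds). Time passes only in rows, so rows that repeat a pose let the fingers close. It gives the time, the measured TCP pose, the force, the opening and the grip force at its end, in the units of the state.
- bot.get_obs(): the state, without advancing time (a new reading comes with each control period).
- bot.read_camera(name): name is "scene" or "top" or "wrist"; returns a dict with "pixels" (420x560x3 uint8, red, green, blue), "depth" (420x560 float32, m along the optical axis (not along the pixel's ray), 0 where there is no reading), "fovy" (degrees; the focal length in pixels is half the picture's height over the tangent of half this angle, whatever the lens; pixels are square), "cx", "cy" (the principal point, pixels), "pose" (4x4, takes a point from camera to world coordinates). Camera axes: x right, y down, z forward; pixel columns grow to the right and rows downward; lengths in m; the calibration is good to about 2 mm. A picture is of the moment at which its call begins.
- bot.hand_in(): hands the job in; it is judged then, once.
The state is a dict: "t": time; "q": joint angles; "joint_vel": joint speeds; "joint_torque": joint torques, N m; "eef_pos": TCP position; "tool_rot": TCP orientation; "contact_force": force on the tool from outside, world axes, zero at the start; "torque": the same for the moment, N m; "gripper_width": opening from 0.0 (shut) to 1.0 (fully open); "grasp_force": force on a finger pad.
Only numpy, scipy, OpenCV 4.12 (cv2) and the standard library are available. Lean on these libraries where they do the work, as an engineer would, in place of code of your own. Each camera call takes 0.05 s, during which the arm holds its last target. There are 200 camera calls.

## Working session

There is one attempt and no reset: what is moved stays moved. The work goes in short steps, Python scripts to look and compute and a shell command to move; the robot and the scene stay as the last step left them, time stands still between calls to the robot, and variables do not carry over. Pictures are saved under pics/ and viewed, at most 10 in all, crops included, and the job is handed in when it is done.

```bash
mkdir -p pics; cat > h.py <<'E'
import numpy as np, cv2
from station import bot
def cam(n):
    c=bot.read_camera(n); d=c["depth"]; f=210/np.tan(np.radians(c["fovy"])/2)
    v,u=np.mgrid[0:420,0:560]
    P=np.stack([(u-c["cx"])/f*d,(v-c["cy"])/f*d,d],-1)@c["pose"][:3,:3].T+c["pose"][:3,3]
    P[d==0]=np.nan
    return c["pixels"],P,c
def save(n,im): cv2.imwrite("pics/"+n,im[:,:,::-1])
E
python3 - <<'E'
from h import *
for n in("top","scene"):
    im,P,c=cam(n); save(n+"0.png",im); np.save(n+"P.npy",P); np.save(n+"I.npy",im); print(n,c["pose"].round(3).tolist(),c["fovy"])
o=bot.get_obs(); print(o)
E
```

```text
top [[0.027, -0.995, 0.092, 0.448], [-1.0, -0.028, -0.014, 0.129], [0.017, -0.091, -0.996, 1.334], [0.0, 0.0, 0.0, 1.0]] 57.07126298638902
scene [[-0.587, -0.513, 0.626, -0.5], [-0.81, 0.375, -0.451, 0.875], [-0.003, -0.772, -0.636, 1.136], [0.0, 0.0, 0.0, 1.0]] 51.402658705572
{'t': 0.1, 'q': array([ 1.04393587,  0.47773831,  0.02233036,  1.55630978, -0.01154321,
        1.1093115 , -0.08308387]), 'joint_vel': array([ 0.0002859 , -0.00204253, -0.00065928, -0.00253874,  0.00063997,
       -0.00075411, -0.00052909]), 'joint_torque': array([ 4.97357207e-03, -5.97752881e+01,  1.61375787e+00, -2.81952435e+01,
        1.28469543e-02,  5.02397350e-03, -1.89336367e-05]), 'eef_pos': array([ 0.2742731 , -0.61619749,  0.23042677]), 'tool_rot': array([-7.93407251e-04,  9.78156660e-01,  2.07867448e-01, -2.07041038e-04]), 'contact_force': array([-0.0963476 ,  0.39804511,  0.61160842]), 'torque': array([ 0.0217834 , -0.0025966 ,  0.00814658]), 'grasp_force': 0.0, 'gripper_width': 0.9993804253920603}
```

View pics/top0.png

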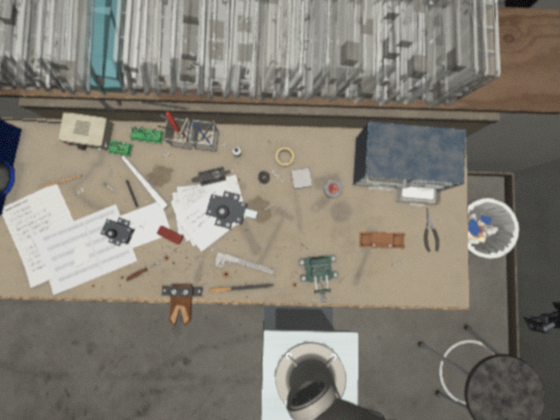

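View pics/scene0.png

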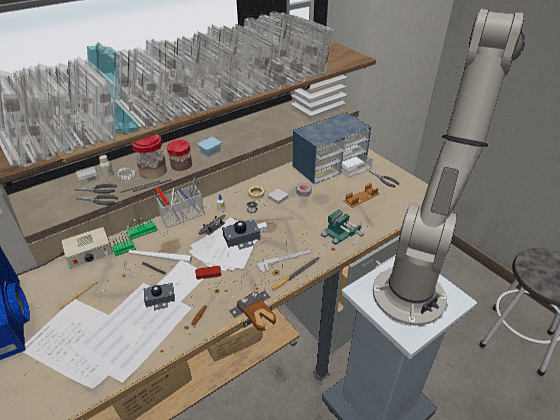

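```bash
python3 - <<'E'
from h import *
P=np.load("topP.npy");I=np.load("topI.npy")
def rect(m,nm):
    p=P[m]; 
    if len(p)<5: print(nm,len(p));return
    r=cv2.minAreaRect(p[:,:2].astype(np.float32)); print(nm,len(p),"mean",p.mean(0).round(4),"med z",np.median(p[:,2]).round(4),"rect",np.round(r[0],4),np.round(r[1],4),round(r[2],1))
def box(u0,v0,u1,v1):
    m=np.zeros((420,560),bool); m[v0:v1,u0:u1]=1; return m
z=P[...,2]
for nm,b in dict(holder=box(195,185,270,240),small=box(95,212,140,250)).items():
    rect(b&(z>.039)&(z<.052),nm+" roof"); rect(b&(z>.074),nm+" knob"); rect(b&(z>.006),nm+" all")
b=box(240,200,270,225); rect(b&(z>.022)&(z<.036),"barend")
b=box(350,225,412,255)
for a in(.004,.02,.028): rect(b&(z>a),f"rest>{a}")
rect(box(320,175,346,200)&(z>.02),"tin"); rect(box(418,205,445,255)&(z>.007),"pliers"); rect(box(150,222,186,248)&(z>.015),"red"); rect(box(288,165,315,192)&(z>.01),"gray");rect(box(195,165,230,187)&(z>.01),"black");
rect(box(295,250,342,295)&(z>.02),"vice"); print(np.nanmax(z[250:295,295:342]))
rect(box(275,145,296,168)&(z>.01),"ring")
x,y=P[...,0],P[...,1]
# tall things near rest
m=(x>.5)&(x<1.0)&(y<-.05)&(y>-.7)&(z>.1); rect(m,"cabinet")
m=(x>.3)&(x<1.2)&(y<.6)&(y>-.5)&(z>.3); rect(m,"shelf")
c=I[120:310,160:460]; save("crop.png",cv2.resize(c,None,fx=2.6,fy=2.6,interpolation=cv2.INTER_CUBIC))
E
```

```text
holder roof 682 mean [0.5535 0.2948 0.0449] med z 0.0448 rect [0.5518 0.2975] [0.1255 0.0739] 76.5
holder knob 126 mean [0.54   0.3046 0.0805] med z 0.08 rect [0.5402 0.304 ] [0.04   0.0388] 46.0
holder all 1443 mean [0.5472 0.3037 0.0341] med z 0.0422 rect [0.5453 0.2801] [0.1862 0.2552] 1.7
small roof 14 mean [0.4654 0.6567 0.0447] med z 0.045 rect [0.4685 0.6494] [0.0523 0.0367] 18.1
small knob 0
small all 560 mean [0.4667 0.6582 0.0331] med z 0.0326 rect [0.4666 0.6696] [0.0986 0.1252] 4.0
barend 89 mean [0.5384 0.2168 0.0292] med z 0.0293 rect [0.5289 0.2182] [0.0404 0.0629] 76.2
rest>0.004 593 mean [ 0.4625 -0.2345  0.013 ] med z 0.009 rect [ 0.4661 -0.2372] [0.081  0.2042] 0.0
rest>0.02 112 mean [ 0.4631 -0.2341  0.0309] med z 0.0313 rect [ 0.4623 -0.237 ] [0.1448 0.0446] 89.7
rest>0.028 87 mean [ 0.4624 -0.2351  0.0327] med z 0.033 rect [ 0.4623 -0.2358] [0.1425 0.0446] 89.7
tin 280 mean [ 0.6323 -0.0638  0.0267] med z 0.0266 rect [ 0.632  -0.0643] [0.0631 0.062 ] 1.4
pliers 247 mean [ 0.4915 -0.4024  0.0119] med z 0.0114 rect [ 0.5101 -0.4064] [0.1659 0.0659] 10.8
red 261 mean [0.4599 0.4859 0.0247] med z 0.0247 rect [0.4603 0.4866] [0.0863 0.0336] 65.2
gray 325 mean [0.6664 0.0458 0.0181] med z 0.0182 rect [0.6772 0.0496] [0.0864 0.0661] 13.0
black 239 mean [0.6655 0.3543 0.0228] med z 0.0238 rect [0.6663 0.3511] [0.0543 0.1187] 6.8
vice 508 mean [ 0.3489 -0.0195  0.0644] med z 0.067 rect [ 0.34   -0.0204] [0.1192 0.1112] 1.2
0.08383256643043135
ring 157 mean [0.7412 0.1047 0.0175] med z 0.0179 rect [0.7409 0.1061] [0.0633 0.0625] 1.0
cabinet 28499 mean [ 0.8236 -0.2798  0.4128] med z 0.4107 rect [ 0.8108 -0.3769] [0.3632 0.6521] 7.5
shelf 50605 mean [0.8436 0.0892 0.5494] med z 0.586 rect [0.9162 0.0501] [0.2731 1.1026] 0.7
```

View pics/crop.png

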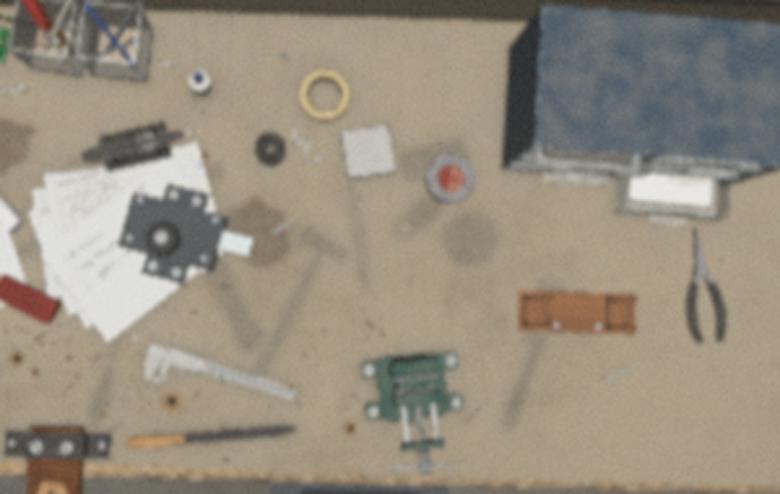

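Top view: the larger holder is at about (228,210) with the bar's end at (250,213). The rest is at (382,240), the tin at (333,188), the red block at (170,235) and the pliers at (431,235). The scene view agrees.

```bash
cat > go.py <<'E'
import sys
from h import *
from scipy.spatial.transform import Rotation as R
def delta(x,y,z,yaw):   # yaw (deg) of the tool's y axis (mod 180)
    o=bot.get_obs(); q=o["tool_rot"]; M=R.from_quat(q[[1,2,3,0]]).as_matrix()
    d=M.T@(np.array([x,y,z])-o["eef_pos"])*100
    cur=np.degrees(np.arctan2(M[1,1],M[0,1])); s=-((yaw-cur+90)%180-90)
    print("t",round(o["t"],2),"pos",o["eef_pos"].round(4),"yaw_y",cur.round(2),"tilt",np.degrees(np.arccos(-M[2,2])).round(2),"q7",o["q"][6].round(2)); print("delta cm",d.round(2),"spin",np.radians(s).round(3))
if __name__=="__main__": delta(*map(float,sys.argv[1:]))
E
python3 go.py .5 -.2 .22 -40; python3 go.py .533 .19 .22 -13.5
```

```text
t 0.1 pos [ 0.2743 -0.6162  0.2304] yaw_y -66.01 tilt 0.09 q7 -0.08
delta cm [ 37.55 -28.84   1.09] spin -0.454
t 0.1 pos [ 0.2743 -0.6162  0.2304] yaw_y -66.01 tilt 0.09 q7 -0.08
delta cm [ 56.42 -63.13   1.14] spin -0.916
```

```bash
python3 -m jog '[[37.5,-28.8,1,-0.45],[37.5,-28.8,1,-0.45],[37.5,-28.8,1,-0.45],[37.5,-28.8,1,-0.45],[37.5,-28.8,1,-0.45],[37.5,-28.8,1,-0.45],[37.5,-28.8,1,-0.45],[37.5,-28.8,1,-0.45],[37.5,-28.8,1,-0.45],[37.5,-28.8,1,-0.45],[37.5,-28.8,1,-0.45],[37.5,-28.8,1,-0.45]]' -1 50; python3 go.py .533 .19 .22 -13.5
```

```text
t: 1.1
eef_pos: [0.5026, -0.194, 0.2213]
tool_rot: [-0.001, 0.905, 0.424, 0.001]
contact_force: [0.5, -0.0, 0.3]
gripper_width: 0.999
grasp_force: 0.0
t 1.1 pos [ 0.5026 -0.194   0.2213] yaw_y -39.77 tilt 0.18 q7 -0.52
delta cm [ 31.46 -22.23   0.24] spin -0.459
```

```bash
python3 -m jog '[[31.5,-22.2,0,-0.46],[31.5,-22.2,0,-0.46],[31.5,-22.2,0,-0.46],[31.5,-22.2,0,-0.46],[31.5,-22.2,0,-0.46],[31.5,-22.2,0,-0.46],[31.5,-22.2,0,-0.46],[31.5,-22.2,0,-0.46],[31.5,-22.2,0,-0.46],[31.5,-22.2,0,-0.46],[31.5,-22.2,0,-0.46],[31.5,-22.2,0,-0.46],[31.5,-22.2,0,-0.46]]'; python3 - <<'E'
from h import *
im,P,c=cam("wrist"); save("w1.png",im); np.save("w1P.npy",P)
z=P[...,2]; x,y=P[...,0],P[...,1]
def rect(m,nm):
    p=P[m]
    if len(p)<5: print(nm,len(p));return
    r=cv2.minAreaRect(p[:,:2].astype(np.float32)); print(nm,len(p),p.mean(0).round(4),"rect",np.round(r[0],4),np.round(r[1],4),round(r[2],2))
near=np.hypot(x-.54,y-.27)<.17
rect(near&(z>.041)&(z<.049),"roof")
rect(near&(z>.078)&(z<.086),"knob")
b=np.hypot(x-.539,y-.213)<.035
b&=(z>.025)&(z<.034)&(y<.232); rect(b,"bar")
p=P[b][:,:2]; v=cv2.fitLine(p.astype(np.float32),cv2.DIST_L2,0,.01,.01).ravel(); print(v)
E
python3 go.py .538 .209 .1 -13.5
```

```text
t: 2.18
eef_pos: [0.5339, 0.181, 0.2208]
tool_rot: [0.0, 0.788, 0.616, -0.001]
contact_force: [0.4, -0.4, -0.4]
gripper_width: 0.994
grasp_force: 0.0
roof 8235 [0.5553 0.2822 0.0449] rect [0.5513 0.2866] [0.1023 0.0742] 76.28
knob 2513 [0.5427 0.3054 0.0808] rect [0.543  0.3055] [0.0407 0.0419] 40.91
bar 927 [0.5414 0.2145 0.0288] rect [0.541  0.2149] [0.0379 0.0236] 76.73
[0.29755685 0.9547041  0.5413712  0.2144512 ]
t 2.23 pos [0.534  0.1806 0.2209] yaw_y -14.02 tilt 0.08 q7 -0.86
delta cm [ 2.87 -0.3  12.09] spin -0.009
```

View pics/w1.png

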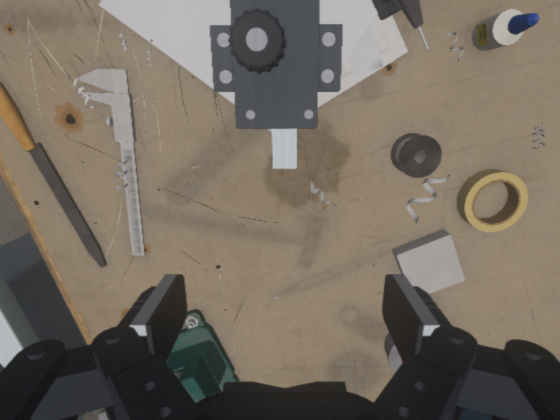

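The wrist view shows the holder at the top, with the bar's end below its mouth at about (285,148). There is free bench on both sides for the fingers, and the spool at (416,155) is clear of them.

```bash
python3 go.py .54 .2115 .007 -13.4; python3 -m jog '[[3.1,-0.1,16,-0.01],[3.1,-0.1,16,-0.01],[3.1,-0.1,16,-0.01],[3.1,-0.1,16,-0.01],[3.1,-0.1,16,-0.01],[3.1,-0.1,16,-0.01]]'; python3 go.py .54 .2115 .007 -13.4
```

```text
t 2.23 pos [0.534  0.1806 0.2209] yaw_y -14.02 tilt 0.08 q7 -0.86
delta cm [ 3.17 -0.17 21.39] spin -0.011
t: 2.73
eef_pos: [0.5393, 0.2112, 0.06]
tool_rot: [-0.0, 0.785, 0.62, -0.002]
contact_force: [1.1, -0.1, 0.3]
gripper_width: 1.002
grasp_force: 0.0
t 2.73 pos [0.5393 0.2112 0.06  ] yaw_y -13.36 tilt 0.26 q7 -1.02
delta cm [0.06 0.08 5.3 ] spin 0.001
```

```bash
python3 -m jog '[[0,0.1,2.5,0],[0,0.1,4.5,0],[0,0.1,5.3,0],[0,0.1,5.3,0],[0,0.1,5.3,0],[0,0.1,5.3,0]]'; python3 -m jog '[[0,0,0,0],[0,0,0,0],[0,0,0,0],[0,0,0,0],[0,0,0,0],[0,0,0,0],[0,0,0,0],[0,0,0,0],[0,0,0,0],[0,0,0,0]]' 1 50; python3 go.py .54 .2115 .007 -13.4
```

```text
t: 3.23
eef_pos: [0.5428, 0.2132, 0.0105]
tool_rot: [0.001, 0.784, 0.62, 0.002]
contact_force: [1.2, 0.6, 0.8]
gripper_width: 0.998
grasp_force: 0.0
t: 4.07
eef_pos: [0.5414, 0.2129, 0.0086]
tool_rot: [0.0, 0.784, 0.621, 0.0]
contact_force: [-1.3, -1.0, 6.0]
gripper_width: 0.265
grasp_force: 52.1
t 4.07 pos [0.5414 0.2129 0.0086] yaw_y -13.29 tilt 0.01 q7 -1.07
delta cm [-0.17 -0.11  0.16] spin 0.002
```

```bash
python3 -m jog '[[-0.3,0,0,0],[-0.6,0,0,0],[-0.7,0,0,0],[-0.7,0,0,0]]'; for i in 1 ; do python3 -m jog '[[-0.3,0,0,0],[-0.6,0,0,0],[-0.6,0,0,0],[-0.6,0,0,0]]'; done
```

```text
t: 4.4
eef_pos: [0.54, 0.2063, 0.0085]
tool_rot: [-0.0, 0.784, 0.62, 0.001]
contact_force: [0.6, 1.7, 3.9]
gripper_width: 0.272
grasp_force: 51.9
t: 4.73
eef_pos: [0.5389, 0.2026, 0.0085]
tool_rot: [-0.001, 0.784, 0.621, 0.002]
contact_force: [1.6, 7.9, -1.7]
gripper_width: 0.267
grasp_force: 51.3
```

```bash
python3 -m jog '[[-0.3,0,0,0],[-0.5,0,0,0],[-0.5,0,0,0],[-0.5,0,0,0]]'; python3 go.py .54 .2115 .007 -13.4
```

```text
t: 5.07
eef_pos: [0.5389, 0.2023, 0.0093]
tool_rot: [-0.002, 0.783, 0.622, 0.005]
contact_force: [4.8, 16.3, -4.0]
gripper_width: 0.271
grasp_force: 50.9
t 5.07 pos [0.5389 0.2023 0.0093] yaw_y -13.12 tilt 0.67 q7 -1.05
delta cm [ 0.92 -0.1   0.24] spin 0.005
```

It stopped after about 11 mm with force building, so it is locked. I'll ease off, release and go to the knob.

```bash
python3 -m jog '[[0.3,0,0,0],[0.6,0,0,0],[0.6,0,0,0]]'; python3 -m jog '[[0,0,0,0],[0,0,0,0],[0,0,0,0],[0,0,0,0],[0,0,0,0],[0,0,0,0],[0,0,0,0]]' -1; python3 -m jog '[[0,0,-4,0],[0,0,-8,0],[0,0,-12,0],[0,0,-13,0],[0,0,-13,0],[0,0,-13,0]]';  python3 - <<'E'
from h import *
im,P,c=cam("wrist"); z=P[...,2]; x,y=P[...,0],P[...,1]
near=np.hypot(x-.54,y-.30)<.05
for nm,b in dict(knob=near&(z>.078)&(z<.086),bar=(np.hypot(x-.536,y-.208)<.04)&(z>.025)&(z<.034)&(y<.232)).items():
    if b.sum()>5: r=cv2.minAreaRect(P[b][:,:2].astype(np.float32)); print(nm,b.sum(),P[b].mean(0).round(4),np.round(r[0],4),np.round(r[1],4),r[2])
E
python3 go.py .5415 .305 .13 25
```

```text
t: 5.32
eef_pos: [0.539, 0.2027, 0.0086]
tool_rot: [-0.0, 0.784, 0.621, 0.001]
contact_force: [0.5, 5.3, 2.2]
gripper_width: 0.269
grasp_force: 51.9
t: 5.9
eef_pos: [0.5385, 0.201, 0.0082]
tool_rot: [0.0, 0.784, 0.62, -0.0]
contact_force: [1.2, 0.1, -0.2]
gripper_width: 1.0
grasp_force: 0.0
t: 6.4
eef_pos: [0.5388, 0.201, 0.1385]
tool_rot: [0.0, 0.784, 0.62, 0.0]
contact_force: [0.1, -0.4, -0.3]
gripper_width: 1.0
grasp_force: 0.0
knob 4802 [0.5427 0.3055 0.0808] [0.5427 0.3052] [0.0421 0.0422] 86.38693237304688
bar 1782 [0.5399 0.2097 0.0288] [0.5398 0.2096] [0.0466 0.0236] 76.39983367919922
t 6.45 pos [0.5379 0.2006 0.1373] yaw_y -13.3 tilt 0.09 q7 -0.95
delta cm [10.24 -2.06  0.72] spin -0.669
```

```bash
python3 go.py .5427 .3055 .056 -13.3; python3 -m jog '[[3,-1,0,0],[7,-2,0,0],[10.3,-2,0.5,0],[10.3,-2,0.8,0],[10.3,-2,0.8,0],[10.3,-2,0.8,0]]';python3 go.py .5427 .3055 .056 -13.3
```

```text
t 6.45 pos [0.5379 0.2006 0.1373] yaw_y -13.3 tilt 0.09 q7 -0.95
delta cm [10.33 -1.94  8.12] spin -0.0
t: 6.95
eef_pos: [0.5417, 0.3046, 0.128]
tool_rot: [0.0, 0.784, 0.621, -0.002]
contact_force: [-0.1, -0.0, 0.3]
gripper_width: 1.003
grasp_force: 0.0
t 6.95 pos [0.5417 0.3046 0.128 ] yaw_y -13.29 tilt 0.25 q7 -1.11
delta cm [0.13 0.09 7.2 ] spin 0.0
```

```bash
python3 -m jog '[[0.1,0.1,3,0],[0.1,0.1,6,0],[0.1,0.1,7.2,0],[0.1,0.1,7.2,0],[0.1,0.1,7.2,0]]'; python3 -m jog '[[0,0,0,0],[0,0,0,0],[0,0,0,0],[0,0,0,0],[0,0,0,0],[0,0,0,0],[0,0,0,0],[0,0,0,0]]' 1 110; python3 go.py .5427 .3055 .056 -13.3
```

```text
t: 7.37
eef_pos: [0.5439, 0.3056, 0.058]
tool_rot: [0.0, 0.785, 0.62, -0.001]
contact_force: [-0.5, -0.4, 0.1]
gripper_width: 1.002
grasp_force: 0.0
t: 8.03
eef_pos: [0.5439, 0.3074, 0.0602]
tool_rot: [0.0, 0.784, 0.621, 0.0]
contact_force: [-4.1, -2.9, 10.3]
gripper_width: 0.449
grasp_force: 109.1
t 8.03 pos [0.5439 0.3074 0.0602] yaw_y -13.29 tilt 0.05 q7 -1.16
delta cm [-0.21 -0.07  0.42] spin 0.0
```

```bash
python3 -m jog '[[0,0,0,0.12],[0,0,0,0.24],[0,0,0,0.36],[0,0,0,0.48],[0,0,0,0.6],[0,0,0,0.72],[0,0,0,0.84],[0,0,0,0.96],[0,0,0,1.08],[0,0,0,1.2],[0,0,0,1.32],[0,0,0,1.44],[0,0,0,1.56],[0,0,0,1.6],[0,0,0,1.6],[0,0,0,1.6]]'; python3 - <<'E'
from h import *
print(bot.get_obs()["torque"].round(2))
E
python3 go.py .5427 .3055 .056 -13.3
```

```text
t: 9.37
eef_pos: [0.5453, 0.3049, 0.0602]
tool_rot: [0.001, 0.991, -0.131, 0.001]
contact_force: [-0.8, -6.1, 11.0]
gripper_width: 0.443
grasp_force: 109.7
[-1.42  0.29 -0.24]
t 9.37 pos [0.5453 0.3049 0.0602] yaw_y -105.08 tilt 0.15 q7 -2.49
delta cm [-0.27  0.01  0.42] spin 1.54
```

```bash
python3 -m jog '[[0,0,0,0],[0,0,0,0],[0,0,0,0],[0,0,0,0],[0,0,0,0],[0,0,0,0],[0,0,0,0]]' -1; python3 -m jog '[[0,0,-4,0],[0,0,-7,0],[0,0,-7,-0.12],[0,0,-7,-0.24],[0,0,-7,-0.36],[0,0,-7,-0.48],[0,0,-7,-0.6],[0,0,-7,-0.72],[0,0,-7,-0.84],[0,0,-7,-0.96],[0,0,-7,-1.08],[0,0,-7,-1.2],[0,0,-7,-1.32],[0,0,-7,-1.44],[0,0,-7,-1.56],[0,0,-7,-1.6],[0,0,-7,-1.6]]'; python3 go.py .5385 .2035 .06 -13.3
```

```text
t: 9.95
eef_pos: [0.5439, 0.307, 0.0582]
tool_rot: [-0.0, 0.991, -0.13, -0.0]
contact_force: [-0.4, -0.2, 0.0]
gripper_width: 1.0
grasp_force: 0.0
t: 11.37
eef_pos: [0.5441, 0.3066, 0.1281]
tool_rot: [-0.0, 0.784, 0.621, -0.0]
contact_force: [0.2, 0.1, -0.2]
gripper_width: 1.0
grasp_force: 0.0
t 11.37 pos [0.5441 0.3066 0.1281] yaw_y -13.24 tilt 0.02 q7 -1.08
delta cm [-10.16   1.82   6.81] spin 0.001
```

```bash
python3 -m jog '[[-4,0.8,0,0],[-8,1.6,0,0],[-10.2,1.8,2,0],[-10.2,1.8,5,0],[-10.2,1.8,8,0],[-10.2,1.8,11,0],[-10.2,1.8,12,0],[-10.2,1.8,12,0],[-10.2,1.8,12,0]]'; python3 -m jog '[[0,0,0,0],[0,0,0,0],[0,0,0,0],[0,0,0,0],[0,0,0,0],[0,0,0,0],[0,0,0,0],[0,0,0,0],[0,0,0,0]]' 1 60; python3 -m jog '[[-0.3,0,0,0],[-0.6,0,0,0],[-0.9,0,0,0],[-1.2,0,0,0],[-1.4,0,0,0],[-1.4,0,0,0]]'; python3 go.py .5385 .2035 .06 -13.3
```

```text
t: 12.12
eef_pos: [0.5382, 0.2038, 0.0087]
tool_rot: [-0.0, 0.784, 0.62, -0.0]
contact_force: [0.7, 0.5, 0.6]
gripper_width: 0.999
grasp_force: 0.0
t: 12.87
eef_pos: [0.5385, 0.2035, 0.0091]
tool_rot: [0.0, 0.784, 0.62, 0.0]
contact_force: [-0.9, -0.4, 5.5]
gripper_width: 0.269
grasp_force: 62.7
t: 13.37
eef_pos: [0.5354, 0.1898, 0.0088]
tool_rot: [0.0, 0.784, 0.62, 0.001]
contact_force: [0.4, 2.7, 5.7]
gripper_width: 0.265
grasp_force: 62.7
t 13.37 pos [0.5354 0.1898 0.0088] yaw_y -13.32 tilt 0.09 q7 -1.01
delta cm [ 1.41 -0.   -5.12] spin -0.0
```

The knob is released and the bar slides freely. Drawing it out.

```bash
python3 -m jog '[[-1,0,0,0],[-2,0,0,0],[-3,0,0,0],[-4,0,0,0],[-5,0,0,0],[-6,0,0,0],[-7,0,0,0],[-8,0,0,0],[-9,0,0,0],[-10,0,0,0],[-11,0,0,0],[-11.3,0,0,0],[-11.3,0,0,0],[-11.3,0,0,0]]'; python3 go.py .5385 .2035 .06 -13.3; python3 - <<'E'
from h import *
im,P,c=cam("top"); save("top2.png",cv2.resize(im[150:310,180:340],(640,640),interpolation=cv2.INTER_CUBIC))
E
```

```text
t: 14.53
eef_pos: [0.5088, 0.0797, 0.0082]
tool_rot: [-0.0, 0.784, 0.62, -0.0]
contact_force: [-0.5, 0.2, -1.5]
gripper_width: 0.27
grasp_force: 61.7
t 14.53 pos [0.5088 0.0797 0.0082] yaw_y -13.32 tilt 0.02 q7 -0.86
delta cm [12.74  0.04 -5.18] spin -0.0
```

View pics/top2.png

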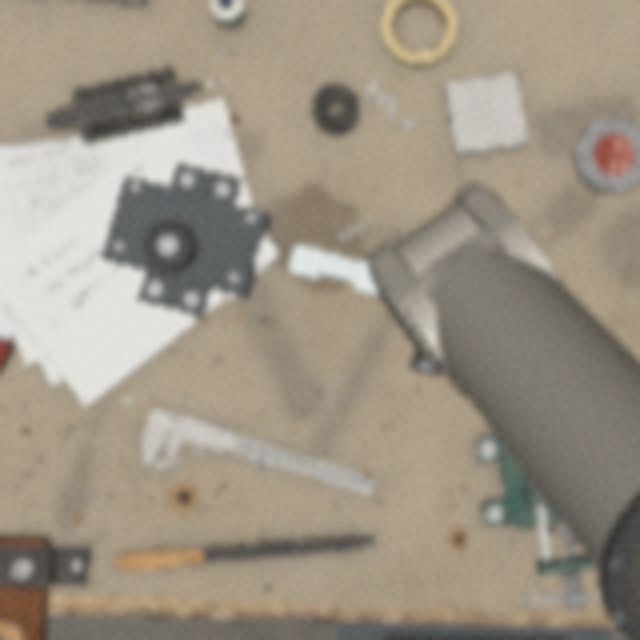

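The picture shows the bar clear of the mouth: its tail is at (290,258) and the holder's mouth face at about (255,255). Next I lower it, release it and look at it.

```bash
python3 -m jog '[[0,0,0.3,0],[0,0,0.6,0],[0,0,0.6,0],[0,0,0.6,0]]'; python3 -m jog '[[0,0,0,0],[0,0,0,0],[0,0,0,0],[0,0,0,0],[0,0,0,0],[0,0,0,0],[0,0,0,0]]' -1; python3 -m jog '[[0,0,-4,0],[0,0,-8,0],[0,0,-12,0],[-3,0,-16,0],[-6,0,-17,0],[-6,0,-17,0],[-6,0,-17,0],[-6,0,-17,0]]'; cat > bar.py <<'E'
from h import *
im,P,c=cam("wrist"); save("w2.png",im); z=P[...,2]; x,y=P[...,0],P[...,1]
b=(np.hypot(x-.522,y-.13)<.12)&(z>.015)&(z<.036)&(y<.226)
n,l,s,_=cv2.connectedComponentsWithStats(b.astype(np.uint8)); k=1+s[1:,4].argmax(); b=l==k
r=cv2.minAreaRect(P[b][:,:2].astype(np.float32)); print("bar",b.sum(),P[b].mean(0).round(4),np.round(r[0],4),np.round(r[1],4),r[2])
p=P[b]; A=np.c_[p[:,:2]-p[:,:2].mean(0),np.ones(len(p))]; print("plane",np.linalg.lstsq(A,p[:,2],rcond=None)[0].round(4))
E
python3 bar.py; python3 go.py .522 .135 .06 -13.3
```

```text
t: 14.92
eef_pos: [0.5086, 0.0801, 0.002]
tool_rot: [-0.0, 0.784, 0.621, -0.0]
contact_force: [-0.2, -0.3, -2.4]
gripper_width: 0.266
grasp_force: 61.7
t: 15.5
eef_pos: [0.5089, 0.0798, 0.0024]
tool_rot: [0.0, 0.784, 0.62, 0.0]
contact_force: [0.3, -1.1, -0.4]
gripper_width: 1.0
grasp_force: 0.0
t: 16.17
eef_pos: [0.4948, 0.0213, 0.1722]
tool_rot: [-0.0, 0.784, 0.62, 0.0]
contact_force: [1.0, 0.6, -0.7]
gripper_width: 0.999
grasp_force: 0.0
bar 4159 [0.5172 0.1174 0.0209] [0.5168 0.1164] [0.1092 0.0239] 75.99595642089844
plane [0.0011 0.0012 0.0209]
t 16.22 pos [0.4947 0.022  0.1718] yaw_y -13.26 tilt 0.05 q7 -0.57
delta cm [11.62  0.08 11.18] spin 0.001
```

View pics/w2.png

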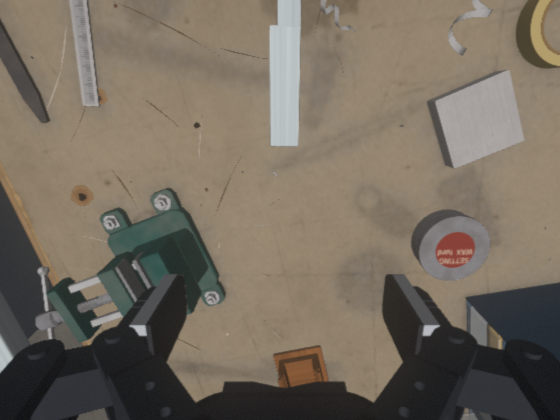

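The wrist view shows the bar lying flat on the bench: its near end is at (285,146), and its top edge runs out of the frame. It is clear of the vice and the tin. Next I regrip it at its middle.

```bash
python3 go.py .5218 .1352 .004 -14; python3 -m jog '[[4,0.2,2,0],[8,0.2,4,0.01],[11.6,0.2,6,0.01],[11.6,0.2,9,0.01],[11.6,0.2,9,0.01],[11.6,0.2,9,0.01],[11.6,0.2,9,0.01]]'; python3 go.py .5218 .1352 .004 -14
```

```text
t 16.22 pos [0.4947 0.022  0.1718] yaw_y -13.26 tilt 0.05 q7 -0.57
delta cm [11.64  0.06 16.78] spin 0.013
t: 16.8
eef_pos: [0.5235, 0.1341, 0.0823]
tool_rot: [-0.0, 0.787, 0.617, -0.0]
contact_force: [-0.0, -1.2, 0.5]
gripper_width: 1.0
grasp_force: 0.0
t 16.8 pos [0.5235 0.1341 0.0823] yaw_y -13.83 tilt 0.06 q7 -0.89
delta cm [ 0.07 -0.18  7.83] spin 0.003
```

```bash
python3 -m jog '[[0,-0.1,4,0],[0,-0.1,7,0],[0,-0.1,7.8,0],[0,-0.1,7.8,0],[0,-0.1,7.8,0]]'; python3 -m jog '[[0,0,0,0],[0,0,0,0],[0,0,0,0],[0,0,0,0],[0,0,0,0],[0,0,0,0],[0,0,0,0],[0,0,0,0],[0,0,0,0]]' 1 60; python3 -m jog '[[0,0,-1,0],[0,0,-4,0],[0,0,-8,0],[0,0,-12,0],[0,0,-15,0],[0,0,-15,0]]'; python3 go.py .51 -.1 .16 0
```

```text
t: 17.22
eef_pos: [0.5236, 0.1339, 0.0057]
tool_rot: [0.0, 0.788, 0.616, 0.001]
contact_force: [0.7, 0.6, 0.2]
gripper_width: 0.996
grasp_force: 0.0
t: 17.97
eef_pos: [0.5232, 0.1342, 0.0051]
tool_rot: [0.0, 0.787, 0.617, 0.0]
contact_force: [-1.0, -0.7, 6.3]
gripper_width: 0.268
grasp_force: 60.4
t: 18.47
eef_pos: [0.5261, 0.1357, 0.1611]
tool_rot: [0.002, 0.787, 0.617, 0.005]
contact_force: [1.2, -0.1, -2.1]
gripper_width: 0.257
grasp_force: 59.4
t 18.47 pos [0.5261 0.1357 0.1611] yaw_y -13.86 tilt 0.61 q7 -0.83
delta cm [-23.27   4.08   0.03] spin -0.242
```

```bash
python3 -m jog '[[-4,0.7,0,-0.02],[-8,1.4,0,-0.04],[-12,2.1,0,-0.08],[-16,2.8,0,-0.12],[-20,3.5,0,-0.2],[-23.3,4.1,0,-0.24],[-23.3,4.1,0,-0.24],[-23.3,4.1,0,-0.24]]'; python3 go.py .46 -.37 .2 0
```

```text
t: 19.13
eef_pos: [0.5055, -0.1046, 0.1537]
tool_rot: [-0.0, 0.71, 0.704, -0.001]
contact_force: [-0.0, 1.2, -1.5]
gripper_width: 0.264
grasp_force: 59.3
t 19.13 pos [ 0.5055 -0.1046  0.1537] yaw_y -0.44 tilt 0.1 q7 -0.13
delta cm [-26.57  -4.35  -4.62] spin -0.008
```

```bash
python3 -m jog '[[-4,-2,-2,0],[-8,-4,-4,0],[-12,-4.3,-5,0],[-16,-4.3,-5,0],[-20,-4.3,-5,0],[-24,-4.3,-5,0],[-27,-4.3,-5,0],[-27,-4.3,-5,0],[-27,-4.3,-5,0]]'; cat > rest.py <<'E'
from h import *
im,P,c=cam("wrist"); save("w3.png",im); z=P[...,2]; x,y=P[...,0],P[...,1]
b0=(np.abs(x-.4625)<.05)&(np.abs(y+.2365)<.1)
for a,e in((.004,.05),(.027,.045),(.03,.045)):
    b=b0&(z>a)&(z<e); 
    if b.sum()<5: continue
    r=cv2.minAreaRect(P[b][:,:2].astype(np.float32)); print(a,b.sum(),P[b].mean(0).round(4),np.round(r[0],4),np.round(r[1],4),r[2])
E
python3 rest.py; python3 go.py .4623 -.2365 .1 0
```

```text
t: 19.88
eef_pos: [0.4628, -0.3727, 0.2035]
tool_rot: [-0.001, 0.709, 0.705, 0.0]
contact_force: [0.5, 1.7, -2.1]
gripper_width: 0.265
grasp_force: 59.4
0.004 5663 [ 0.464  -0.2521  0.0087] [ 0.464  -0.2533] [0.0897 0.0537] 89.5143814086914
0.027 467 [ 0.4638 -0.2863  0.032 ] [ 0.4637 -0.2863] [0.0221 0.0453] 89.03146362304688
0.03 348 [ 0.4637 -0.286   0.0332] [ 0.4637 -0.2864] [0.0221 0.0453] 88.81028747558594
t 19.93 pos [ 0.4635 -0.3705  0.2036] yaw_y -0.1 tilt 0.11 q7 0.42
delta cm [13.38 -0.14 10.39] spin -0.002
```

View pics/w3.png

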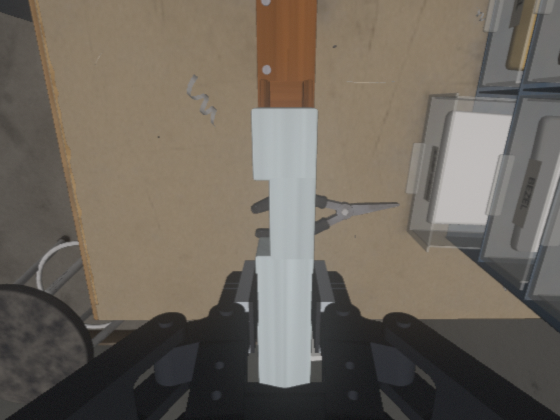

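The wrist view shows the bar held level, with the rest ahead at the top: its plate axis is near column 285 and the pliers are at (330,210), clear. The rest centre is about (0.464,-0.237), nearly along y.

```bash
python3 -m jog '[[4,0,0,0],[8,0,1,0],[12,0,4,0],[13.4,-0.1,7,0],[13.4,-0.1,10,0],[13.4,-0.1,12,0],[13.4,-0.1,12,0],[13.4,-0.1,12,0]]'; python3 go.py .465 -.237 .04 -0.3; python3 - <<'E'
from h import *
im,P,c=cam("wrist"); z=P[...,2]; x,y=P[...,0],P[...,1]
b0=(np.abs(x-.4625)<.05)&(np.abs(y+.2)<.07)
for a,e in((.004,.05),(.027,.045)):
    b=b0&(z>a)&(z<e)
    if b.sum()<5: continue
    r=cv2.minAreaRect(P[b][:,:2].astype(np.float32)); print(a,b.sum(),P[b].mean(0).round(4),np.round(r[0],4),np.round(r[1],4),r[2])
b=(np.abs(x-.4625)<.05)&(np.abs(y+.2)<.12)&(z>.055)&(z<.13)
r=cv2.minAreaRect(P[b][:,:2].astype(np.float32)); print("bar?",b.sum(),P[b].mean(0).round(4),np.round(r[0],4),np.round(r[1],4),r[2])
save("w4.png",im)
E
```

```text
t: 20.6
eef_pos: [0.4622, -0.2355, 0.084]
tool_rot: [-0.001, 0.707, 0.708, -0.0]
contact_force: [0.5, 0.0, -0.9]
gripper_width: 0.265
grasp_force: 59.3
t 20.6 pos [ 0.4622 -0.2355  0.084 ] yaw_y 0.07 tilt 0.14 q7 0.11
delta cm [-0.16  0.28  4.4 ] spin 0.006
0.004 3224 [ 0.4676 -0.2113  0.0128] [ 0.4643 -0.2121] [0.1059 0.0536] 89.51998901367188
0.027 904 [ 0.4788 -0.1817  0.0321] [ 0.4645 -0.1822] [0.0339 0.0453] 89.94029998779297
bar? 20262 [ 0.4617 -0.2164  0.1032] [ 0.4603 -0.221 ] [0.0751 0.1208] 25.293058395385742
```

View pics/w4.png

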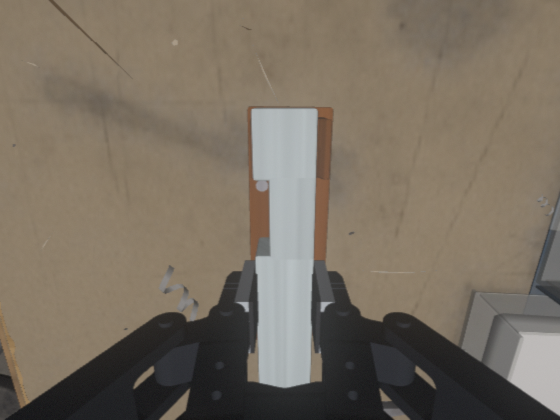

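The view shows the bar over the rest, with its end at columns 252–317 and the rest's plate at 249–332. The bar needs a small shift towards +x.

```bash
python3 -m jog '[[-0.1,0.25,0.5,0],[-0.1,0.25,2,0],[-0.1,0.25,2.5,0],[-0.1,0.25,2.5,0]]'; python3 - <<'E'
from h import *
im,P,c=cam("wrist"); z=P[...,2]; x,y=P[...,0],P[...,1]
m=np.zeros(z.shape,bool); m[60:240,230:340]=1
b=m&(z>.065)&(z<.085)&(y<-.1)
p=P[b]; print("bar z",p[:,2].mean(),"x range by y:",p[:,1].max())
for lo,hi in((-.18,-.163),(-.2,-.18)):
    s=p[(p[:,1]>lo)&(p[:,1]<hi)]; 
    if len(s)>5: print(lo,s[:,0].min().round(4),s[:,0].max().round(4),s[:,2].mean().round(4))
b=m&(z>.004)&(z<.05)&(y>-.21); print("rest x",np.percentile(P[b][:,0],[0.5,99.5]).round(4),"ymax",np.nanpercentile(P[b][:,1],99.5).round(4))
E
python3 go.py .465 -.237 .019 -0.3
```

```text
t: 20.98
eef_pos: [0.4647, -0.2389, 0.0591]
tool_rot: [-0.0, 0.708, 0.706, -0.0]
contact_force: [-1.2, 0.1, -2.0]
gripper_width: 0.263
grasp_force: 59.4
bar z 0.07488259947408044 x range by y: -0.16244480928875576
-0.18 0.4519 0.4759 0.0749
-0.2 0.452 0.4759 0.0749
rest x [0.4381 0.4908] ymax -0.1597
t 21.03 pos [ 0.465  -0.2389  0.0596] yaw_y -0.13 tilt 0.0 q7 0.09
delta cm [ 0.19 -0.    4.06] spin 0.003
```

```bash
python3 -m jog '[[0,0.05,1,0],[0,0.05,2,0],[0,0.05,2.8,0],[0,0.05,3.3,0],[0,0.05,3.6,0],[0,0.05,3.8,0],[0,0.05,3.9,0],[0,0.05,3.9,0],[0,0.05,3.9,0]]'
```

```text
t: 21.78
eef_pos: [0.4656, -0.2389, 0.0205]
tool_rot: [0.0, 0.708, 0.706, 0.0]
contact_force: [-0.4, 0.1, -1.5]
gripper_width: 0.266
grasp_force: 59.4
```

```bash
python3 -m jog '[[0,0,0.1,0],[0,0,0.2,0],[0,0,0.2,0],[0,0,0.2,0]]'; python3 -m jog '[[0,0,0,0],[0,0,0,0],[0,0,0,0],[0,0,0,0],[0,0,0,0],[0,0,0,0],[0,0,0,0]]' -1; python3 -m jog '[[0,0,-2,0],[0,0,-5,0],[0,0,-9,0],[0,0,-13,0],[-4,0,-16,0],[-8,0,-17,0],[-12,0,-17,0],[-12,0,-17,0],[-12,0,-17,0],[-12,0,-17,0]]'; python3 - <<'E'
from h import *
im,P,c=cam("wrist"); save("w5.png",im); z=P[...,2]; x,y=P[...,0],P[...,1]
b=(np.abs(x-.4645)<.013)&(np.abs(y+.237)<.1)&(z>.0325)&(z<.042)&(im.min(2)>110)
r=cv2.minAreaRect(P[b][:,:2].astype(np.float32)); p=P[b]; print("bar",b.sum(),p.mean(0).round(4),np.round(r[0],4),np.round(r[1],4),r[2])
A=np.c_[p[:,:2]-p[:,:2].mean(0),np.ones(len(p))]; print("plane",np.linalg.lstsq(A,p[:,2],rcond=None)[0].round(4))
im,P,c=cam("top"); z=P[...,2]
for n,(u0,v0,u1,v1),a in(("tin",(320,175,346,200),.02),("pliers",(418,205,445,255),.007),("red",(150,222,186,248),.015)):
    print(n,P[v0:v1,u0:u1][z[v0:v1,u0:u1]>a].mean(0).round(4))
E
```

```text
t: 22.12
eef_pos: [0.4657, -0.239, 0.0191]
tool_rot: [0.0, 0.708, 0.706, -0.0]
contact_force: [-1.4, 0.2, 5.4]
gripper_width: 0.264
grasp_force: 60.3
t: 22.7
eef_pos: [0.4654, -0.2389, 0.0183]
tool_rot: [0.0, 0.708, 0.706, 0.0]
contact_force: [-0.4, 0.1, -0.6]
gripper_width: 1.003
grasp_force: 0.0
t: 23.53
eef_pos: [0.4647, -0.3587, 0.1878]
tool_rot: [-0.001, 0.708, 0.706, 0.0]
contact_force: [-0.0, 0.8, -0.5]
gripper_width: 1.0
grasp_force: 0.0
bar 4020 [ 0.4652 -0.2576  0.0349] [ 0.4648 -0.2587] [0.1058 0.0239] 89.94649505615234
plane [0.0024 0.0002 0.0349]
tin [ 0.6325 -0.0638  0.0265]
pliers [ 0.4927 -0.3927  0.0538]
red [0.4601 0.4859 0.0248]
```

View pics/w5.png

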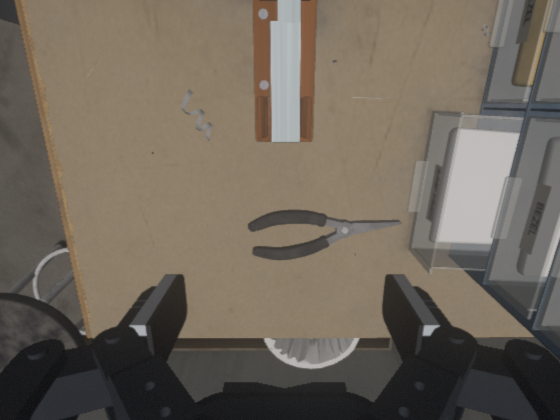

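The bar lies level and centred in the saddle (near end at (286,140), saddle columns 255–315). The robot is clear and the pliers lie undisturbed at (330,230).

```bash
python3 -c "
from station import bot
print(bot.hand_in())"
```

```text
the job is handed in; nothing more can be done
None
```

I tried the bar, found it locked, turned the knob clockwise, drew the bar out and laid it level and centred in both saddles, then handed the job in at about 24 s; no verdict came back.

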